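# Scoop ball knobs from a lidded parts bin into the sample tin

### The arm

A 6-joint arm with a two-finger parallel gripper is mounted at the origin on a cart in front of the work surface, level with it; the furniture and walls round the work are solid. World frame = base frame: x ahead of the robot, y to its left, z up, the work surface at z = 0. Lengths are in m, angles in rad, forces in N, time in s.
With the tool pointing down it reaches from about 0.375 to 0.925 m from the base axis. Payload 5.7 kg.
Tool frame: the origin (TCP) lies midway between the tips of the shut fingers; the grasp point (between the pads) lies 19 mm behind it; z points along the fingers, y is the line along which they close (so a half turn about z gives the same grasp; the last joint's range is limited). The gripper opens to 88 mm and grips with 3 to 60 N. Pads are 20 mm wide; open, the fingers measure 115 mm over their backs; the gripper's body (75 mm by 178 mm) begins 61 mm behind the grasp point.
Start: joints at [-1.309, 0.359, 1.51, -0, 1.272, -0.115], TCP at [0.221, -0.558, 0.223] pointing down, gripper open.
Joint ranges: [-2.97, 2.97], [-1.01, 2.36], [0.21, 2.38], [-0.96, 4.11], [0.2, 2.71], [-2.98, 2.98]. Speed limits (rad/s): [2.39, 2.39, 3.14, 3.14, 3.14, 3.14].

### API

Orientations are given as a unit quaternion [x, y, z, w].
In Python, from bench import move_ptp, servo_line, goto_joints, move_gripper, sleep, inverse_kinematics, capture, PlanningError, close_job, spot_in, silhouettes, current_clock, current_joint_pos, current_qvel, current_joint_torque, current_position, current_orientation, current_force, current_torque, current_finger_gap, current_grip_force gives the robot as it stands. Calls block until the motion is done:
- move_ptp(position, orientation): joint-space move of the TCP to a pose.
- servo_line(position, orientation=None, rate=0.15, contact_N=None): straight line of the TCP; orientation=None keeps the orientation; rate is the mean speed in m/s. With contact_N (N) it stops when the force on the tool has changed by that much, and returns True; else False.
- goto_joints(angles): joint-space move.
- move_gripper(opening): finger opening in m; the grip force is fixed at half the most; returns when the fingers have stopped.
- sleep(seconds).
- inverse_kinematics(position, orientation): joint angles nearest the present ones, or None.
- capture(name): name is "scene" or "top" or "wrist"; returns a dict with "image" (400x640x3 uint8, blue, green, red), "range_z" (400x640 float32, m along the optical axis (not along the pixel's ray), 0 where there is no reading), "intrinsics" (3x3 intrinsics, pixels), "R" (3x3) and "t" (3): a world point X has camera coordinates R X + t. Camera axes: x right, y down, z forward; pixel columns grow to the right and rows downward; lengths in m; the calibration is good to about 2 mm. A picture is of the moment at which its call begins.
A pose or a line that the arm cannot do raises PlanningError and nothing moves.
- close_job(): hands the job in; it is judged then, once.
Trained networks look in the newest picture that a camera, given by its name, has taken for a name from the list of things; names that differ only in an ending like _2 or _b are one class to them, and where a whole thing is asked for, a point or a joint stands for the part that bears it (a point fixed in the world has none). Each returns a list of dicts, best first, with "conf" (0 to 1); they miss things now and then, are a little off and sometimes report something else, mostly with a low value. They report only what shows in the picture. A call takes as long as a camera call. They do not tell look-alikes from the thing itself.
- spot_in(camera, query): "xy" ([column, row] in pixels, amid what is visible of it).
- silhouettes(camera, query): "region" (400x640 bool, what is visible of it) and "xy" ([column, row] in pixels, amid what is visible of it).
Readings, each from a call of its own:
- current_clock(): time.
- current_joint_pos(): joint angles.
- current_qvel(): joint speeds.
- current_joint_torque(): joint torques, N m.
- current_position(): TCP position.
- current_orientation(): TCP orientation.
- current_force(): force on the tool from outside, world axes, zero at the start.
- current_torque(): the same for the moment, N m.
- current_finger_gap(): finger opening in m.
- current_grip_force(): force on a finger pad.
Only numpy, scipy, OpenCV 4.12 (cv2) and the standard library are available. Lean on these libraries where they do the work, as an engineer would, in place of code of your own. Each camera call takes 0.05 s, during which the arm holds its last target. There are 200 camera calls.

### The job

Lift the lid off the parts bin by its knob and lay it flat, knob up, on the free table; then scoop up ball knobs from the bin with the hand scoop and tip at least three of the four into the sample tin. Finally lay the scoop down flat on the table. Touch the balls only with the scoop, leave any that are not in the tin inside the bin, and do not push the tin or the other objects about or tip them over.

Things in the scene. Friction and masses are not known exactly. Their poses are not given: they have to be found in the camera images.
- bin: grey sheet-metal parts bin, fixed to the table, an open trough 218 mm long (x) by 92 mm wide (y) by 50 mm high; inside 210 x 84 mm, walls and floor 4 mm thick; at the +x end the floor slopes up at 45 degrees from x = 75 mm to x = 105 mm. Origin: centre of the underside; x runs along the trough, roughly away from the robot. A label holder is on its -x end. The balls start at x > 0.
- lid: loose grey lid lying on the bin, plate 224 (x) x 100 (y) x 4 mm with a locating plug 202 x 76 x 6 mm under it. Origin: centre of the plug's underside (44 mm above the table while on the bin, 0 when the lid lies on the table); z up. 0.16 kg.
- lid_knob (a point): middle of the grip of the lid's round black knob, 25 mm in diameter from 21 to 40 mm above the lid's origin; this point is 30 mm above it
- scoop: aluminium hand scoop with black handle, lying flat on the table, 0.17 kg. Origin: centre of the blade's underside. Blade 74 x 74 mm, floor 2 mm, open at the nose (+x), back wall 34 mm high at x = -37 mm, sides 2 mm thick, 33 mm high at the back and 16 mm near the nose; the handle rises backward (-x).
- scoop_grip (a point): point on the handle's centre line at (-106, 0, 78) mm in the scoop frame. The handle is a straight bar 15 mm wide (y), 18 mm deep, rising at 40 degrees from (-46, 0, 28) to (-126, 0, 95) mm. Fingers close on its flat sides along the scoop's y; the tool may lean at any angle in the scoop's x-z plane.
- scoop_nose (a point): middle of the blade's front edge, underside, at (37, 0, 0) mm in the scoop frame
- ball_1: body of ball knob 1, which rolls; its origin is the centre of its foot, 16.5 mm from the ball's centre
- ball_2: body of ball knob 2, which rolls; its origin is the centre of its foot, 16.5 mm from the ball's centre
- ball_3: body of ball knob 3, which rolls; its origin is the centre of its foot, 16.5 mm from the ball's centre
- ball_4: body of ball knob 4, which rolls; its origin is the centre of its foot, 16.5 mm from the ball's centre
- ball_1_center (a point): centre of ball knob 1: black ball 30 mm in diameter with a small flat brass foot (16 mm wide, ball stands 31.5 mm high), 30 g; starts in the bin under the lid
- ball_2_center (a point): centre of ball knob 2: black ball 30 mm in diameter with a small flat brass foot (16 mm wide, ball stands 31.5 mm high), 30 g; starts in the bin under the lid
- ball_3_center (a point): centre of ball knob 3: black ball 30 mm in diameter with a small flat brass foot (16 mm wide, ball stands 31.5 mm high), 30 g; starts in the bin under the lid
- ball_4_center (a point): centre of ball knob 4: black ball 30 mm in diameter with a small flat brass foot (16 mm wide, ball stands 31.5 mm high), 30 g; starts in the bin under the lid
- tin: open shallow steel sample tray with rounded corners, loose, 134 (x) x 120 (y) x 27 mm, walls 2 mm, floor 2 mm. Origin: centre of the underside
- bottle: white capped bottle standing alone near the work, bystander, 62 mm in diameter, 100 mm high; origin under its centre
- hygrometer: white standing display unit on the right side, bystander, 47 (x) x 96 (y) x 90 mm high; origin under its centre
- weight: steel balance weight with a knob, the largest of its kind, bystander, 33 mm in diameter, 48 mm high; origin under its centre
- cup: small empty plastic cup, bystander, 49 mm in diameter, 38 mm high; origin under its centre
Things that resemble listed ones, but are neither listed nor needed, are in the scene too. There is more than one size of the tin; the one meant has the size given above.

How it is judged:
On the way, in this order (a step that is already met when the one before it is completed fails the run):
1. the lid is held by the fingers, level and lifted clear of the bin (height (world z) of lid above 0.065 m and angle between lid's own z axis and vertical below 0.3 rad and contact force between the fingers and lid above 0.3 N), for 0.1 s.
2. the lid lies flat, knob up, on the table, released (height (world z) of lid below 0.01 m and angle between lid's own z axis and vertical below 0.12 rad and contact force between the fingers and lid below 0.1 N and linear speed of lid below 0.03 m/s), for 0.2 s.
3. at least one ball knob is carried on the scoop, with the scoop lifted clear above the bin (height (world z) of scoop above 0.06 m and ((x of ball_1_center in the frame of scoop between -0.045 and 0.045 m and y of ball_1_center in the frame of scoop between -0.036 and 0.036 m and z of ball_1_center in the frame of scoop between 0 and 0.06 m) or (x of ball_2_center in the frame of scoop between -0.045 and 0.045 m and y of ball_2_center in the frame of scoop between -0.036 and 0.036 m and z of ball_2_center in the frame of scoop between 0 and 0.06 m) or (x of ball_3_center in the frame of scoop between -0.045 and 0.045 m and y of ball_3_center in the frame of scoop between -0.036 and 0.036 m and z of ball_3_center in the frame of scoop between 0 and 0.06 m) or (x of ball_4_center in the frame of scoop between -0.045 and 0.045 m and y of ball_4_center in the frame of scoop between -0.036 and 0.036 m and z of ball_4_center in the frame of scoop between 0 and 0.06 m))), for 0.2 s.
At the end, for the whole second after the job is handed in: At least three of the four ball knobs lie at rest in the tin and any other lies in the bin; the lid lies flat on the table, knob up, and the scoop lies flat on the table (each within about 7 degrees of level and 10 mm of the table), both released and at rest; the tin stands flat (all of step 2 and (((x of ball_1_center in the frame of tin between -0.062 and 0.062 m and y of ball_1_center in the frame of tin between -0.056 and 0.056 m and z of ball_1_center in the frame of tin between 0 and 0.05 m) and (x of ball_2_center in the frame of tin between -0.062 and 0.062 m and y of ball_2_center in the frame of tin between -0.056 and 0.056 m and z of ball_2_center in the frame of tin between 0 and 0.05 m) and (x of ball_3_center in the frame of tin between -0.062 and 0.062 m and y of ball_3_center in the frame of tin between -0.056 and 0.056 m and z of ball_3_center in the frame of tin between 0 and 0.05 m)) or ((x of ball_1_center in the frame of tin between -0.062 and 0.062 m and y of ball_1_center in the frame of tin between -0.056 and 0.056 m and z of ball_1_center in the frame of tin between 0 and 0.05 m) and (x of ball_2_center in the frame of tin between -0.062 and 0.062 m and y of ball_2_center in the frame of tin between -0.056 and 0.056 m and z of ball_2_center in the frame of tin between 0 and 0.05 m) and (x of ball_4_center in the frame of tin between -0.062 and 0.062 m and y of ball_4_center in the frame of tin between -0.056 and 0.056 m and z of ball_4_center in the frame of tin between 0 and 0.05 m)) or ((x of ball_1_center in the frame of tin between -0.062 and 0.062 m and y of ball_1_center in the frame of tin between -0.056 and 0.056 m and z of ball_1_center in the frame of tin between 0 and 0.05 m) and (x of ball_3_center in the frame of tin between -0.062 and 0.062 m and y of ball_3_center in the frame of tin between -0.056 and 0.056 m and z of ball_3_center in the frame of tin between 0 and 0.05 m) and (x of ball_4_center in the frame of tin between -0.062 and 0.062 m and y of ball_4_center in the frame of tin between -0.056 and 0.056 m and z of ball_4_center in the frame of tin between 0 and 0.05 m)) or ((x of ball_2_center in the frame of tin between -0.062 and 0.062 m and y of ball_2_center in the frame of tin between -0.056 and 0.056 m and z of ball_2_center in the frame of tin between 0 and 0.05 m) and (x of ball_3_center in the frame of tin between -0.062 and 0.062 m and y of ball_3_center in the frame of tin between -0.056 and 0.056 m and z of ball_3_center in the frame of tin between 0 and 0.05 m) and (x of ball_4_center in the frame of tin between -0.062 and 0.062 m and y of ball_4_center in the frame of tin between -0.056 and 0.056 m and z of ball_4_center in the frame of tin between 0 and 0.05 m))) and ((x of ball_1_center in the frame of tin between -0.062 and 0.062 m and y of ball_1_center in the frame of tin between -0.056 and 0.056 m and z of ball_1_center in the frame of tin between 0 and 0.05 m) or (x of ball_1_center in the frame of bin between -0.105 and 0.105 m and y of ball_1_center in the frame of bin between -0.042 and 0.042 m and z of ball_1_center in the frame of bin between 0 and 0.06 m)) and ((x of ball_2_center in the frame of tin between -0.062 and 0.062 m and y of ball_2_center in the frame of tin between -0.056 and 0.056 m and z of ball_2_center in the frame of tin between 0 and 0.05 m) or (x of ball_2_center in the frame of bin between -0.105 and 0.105 m and y of ball_2_center in the frame of bin between -0.042 and 0.042 m and z of ball_2_center in the frame of bin between 0 and 0.06 m)) and ((x of ball_3_center in the frame of tin between -0.062 and 0.062 m and y of ball_3_center in the frame of tin between -0.056 and 0.056 m and z of ball_3_center in the frame of tin between 0 and 0.05 m) or (x of ball_3_center in the frame of bin between -0.105 and 0.105 m and y of ball_3_center in the frame of bin between -0.042 and 0.042 m and z of ball_3_center in the frame of bin between 0 and 0.06 m)) and ((x of ball_4_center in the frame of tin between -0.062 and 0.062 m and y of ball_4_center in the frame of tin between -0.056 and 0.056 m and z of ball_4_center in the frame of tin between 0 and 0.05 m) or (x of ball_4_center in the frame of bin between -0.105 and 0.105 m and y of ball_4_center in the frame of bin between -0.042 and 0.042 m and z of ball_4_center in the frame of bin between 0 and 0.06 m)) and linear speed of each of ball_1, ball_2, ball_3, ball_4, scoop below 0.03 m/s and height (world z) of each of scoop, tin below 0.01 m and angle between scoop's own z axis and vertical below 0.12 rad and angle between tin's own z axis and vertical below 0.08 rad); the robot touches nothing.
It fails at once if a ball knob is touched by the gripper (contact force between any of the fingers, the arm and ball_1 above 0.3 N or contact force between any of the fingers, the arm and ball_2 above 0.3 N or contact force between any of the fingers, the arm and ball_3 above 0.3 N or contact force between any of the fingers, the arm and ball_4 above 0.3 N).
It fails at once if the tin is pushed more than 40 mm (distance of tin from where it was at the start of the episode above 0.04 m).
It fails at once if a bystander object is pushed more than 30 mm or tipped over (distance of any of bottle, hygrometer, weight, cup from where it was at the start of the episode above 0.03 m or angle between any of bottle, hygrometer, weight, cup's own z axis and vertical above 0.4 rad).
It also fails if it takes over 72 s, if anything falls off the work surface, if the arm or the gripper's body presses on something with over 40 N, if the wrist force passes 120 N, or if a joint passes its speed limit or range.

## Working session

There is one attempt and no reset: what is moved stays moved. The work goes in short steps, each a Python script; the robot and the scene stay as the last script left them, time stands still between calls to the robot, and variables do not carry over. Pictures are saved under pics/ and viewed, at most 12 in all, crops included, and the job is handed in when it is done.

```bash
ls; mkdir -p pics
cat > h.py <<'E'
import numpy as np, cv2
from bench import *
from scipy.spatial.transform import Rotation as Ro
def cloud(c):
    K=c["intrinsics"];z=c["range_z"];v,u=np.mgrid[0:400,0:640]
    P=np.stack([(u-K[0,2])/K[0,0]*z,(v-K[1,2])/K[1,1]*z,z],-1)
    W=(P-c["t"])@c["R"]; W[z==0]=np.nan
    return W
E
python3 - <<'E'
from h import *
for n in ("top","scene"):
    c=capture(n);cv2.imwrite(f"pics/{n}0.png",c["image"]);W=cloud(c);np.save(n+"W.npy",W)
    print(n,c["R"].round(3).tolist(),c["t"].round(3),c["intrinsics"][0,0])
    for q in "bin lid lid_knob scoop scoop_grip scoop_nose tin bottle hygrometer weight cup".split():
        for d in silhouettes(n,q)[:3]:
            p=W[d["region"]];p=p[~np.isnan(p[:,0])]
            print(q,round(d["conf"],2),np.round(d["xy"]),d["region"].sum(),np.percentile(p,[3,50,97],axis=0).round(3).tolist() if len(p) else None)
E
```

```text
pics
top [[0.007, -1.0, 0.009], [-0.987, -0.009, -0.16], [0.161, -0.007, -0.987]] [-0.     0.577  1.541] 475.7446968520378
bin 0.45 [202. 164.] 157 [[0.674, 0.383, -0.004], [0.696, 0.409, 0.014], [0.711, 0.425, 0.042]]
lid 0.86 [334. 183.] 1976 [[0.52, -0.087, 0.046], [0.622, -0.033, 0.054], [0.728, 0.02, 0.062]]
lid_knob 0.61 [333. 183.] 1995 [[0.519, -0.087, 0.046], [0.621, -0.033, 0.054], [0.728, 0.02, 0.062]]
scoop 0.61 [404. 216.] 605 [[0.417, -0.321, -0.006], [0.519, -0.276, 0.004], [0.564, -0.244, 0.093]]
scoop_grip 0.68 [404. 215.] 649 [[0.418, -0.32, -0.006], [0.515, -0.275, 0.004], [0.563, -0.244, 0.093]]
scoop_nose 0.69 [406. 220.] 653 [[0.42, -0.322, -0.006], [0.519, -0.276, 0.004], [0.567, -0.245, 0.093]]
tin 0.66 [250. 212.] 1318 [[0.469, 0.19, -0.005], [0.532, 0.251, 0.003], [0.596, 0.311, 0.027]]
bottle 0.75 [300. 138.] 357 [[0.753, 0.048, 0.001], [0.771, 0.077, 0.089], [0.803, 0.109, 0.105]]
hygrometer 0.81 [452. 194.] 416 [[0.572, -0.464, 0.014], [0.589, -0.421, 0.071], [0.618, -0.376, 0.092]]
hygrometer 0.62 [286. 252.] 87 [[0.384, 0.101, 0.0], [0.398, 0.114, 0.032
[... 920 characters left out ...]
68, -0.241, 0.033]]
tin 0.94 [379. 257.] 983 [[0.331, -0.068, 0.0], [0.387, -0.017, 0.004], [0.437, 0.042, 0.022]]
tin 0.61 [270. 270.] 1815 [[0.462, 0.181, 0.0], [0.538, 0.243, 0.004], [0.604, 0.308, 0.028]]
bottle 0.62 [273. 192.] 560 [[0.755, 0.053, 0.005], [0.766, 0.085, 0.064], [0.8, 0.104, 0.102]]
hygrometer 0.65 [413. 169.] 215 [[0.573, -0.429, 0.006], [0.588, -0.388, 0.066], [0.608, -0.376, 0.09]]
weight 0.66 [330. 203.] 1278 [[0.519, -0.084, 0.052], [0.612, -0.029, 0.055], [0.724, 0.019, 0.075]]
weight 0.47 [339. 272.] 168 [[0.384, 0.103, 0.005], [0.393, 0.119, 0.031], [0.405, 0.13, 0.048]]
cup 0.56 [194. 256.] 304 [[0.669, 0.381, 0.001], [0.697, 0.401, 0.024], [0.715, 0.421, 0.04]]
```

View pics/top0.png

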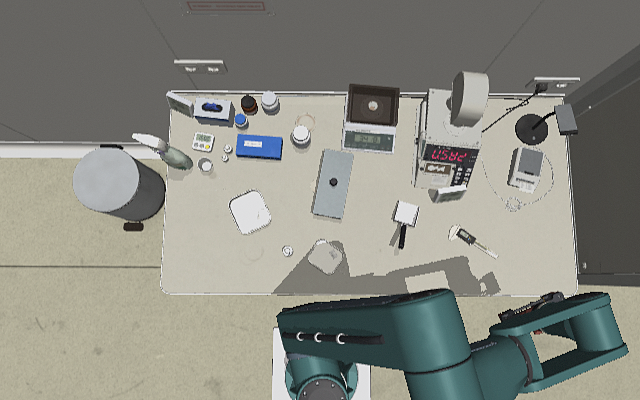

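View pics/scene0.png

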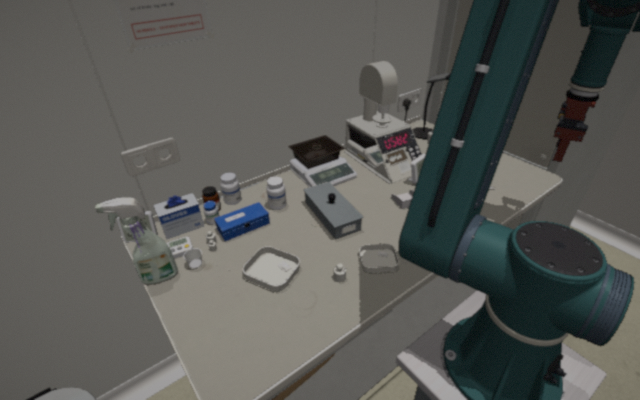

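The top view shows the lidded bin at (333,183), the scoop at (404,215) with its handle toward the robot, and the hygrometer at (452,194).

There are two tin candidates: (250,212), about 130 mm, and (325,256), about 108 mm. The larger one at (250,212) fits 134 x 120. I'll measure both and confirm in a crop.

Run:
```python
from h import *
c=capture("top");W=cloud(c)
im=c["image"]
cv2.imwrite("pics/crop1.png",cv2.resize(im[130:290,170:440],None,fx=2.9,fy=2.9,interpolation=cv2.INTER_CUBIC))
def rect(p,t):
    r=cv2.minAreaRect(p[:,:2].astype(np.float32)*1000);print(t,len(p),np.round(r[0],1),np.round(r[1],1),round(r[2],1));return r
def box(u0,u1,v0,v1,z0,z1):
    p=W[v0:v1,u0:u1].reshape(-1,3);return p[(p[:,2]>z0)&(p[:,2]<z1)]
p=box(300,365,140,230,.046,.062);rect(p,"lid");print(np.median(p[:,2]))
p=box(300,365,140,230,.068,.1);print("knob",p.mean(0),np.ptp(p,axis=0),len(p))
p=box(222,280,180,240,.012,.04);rect(p,"tinA")
p=box(300,350,236,280,.012,.04);rect(p,"tinB")
d=silhouettes("top","scoop")[0];m=d["region"]
p=W[m];p=p[np.isfinite(p[:,0])]
rect(p[p[:,2]<.045],"blade low");
q=box(385,425,195,250,.045,.12);print(len(q));o=np.argsort(q[:,2]);print(q[o[::max(1,len(q)//14)]].round(3))
q=box(385,425,195,250,.008,.045);print(q[np.argsort(q[:,2])[::max(1,len(q)//25)]].round(3))
# table edge
for u,v in ((250,285),(180,250),(180,200),(220,270)):print(u,v,W[v,u].round(3))
```

```text
lid 1867 [656.6   2.5] [185.5 276. ] 79.1
0.05348456697765513
knob [0.67678115 0.0065102  0.08077611] [0.15389105 0.12347486 0.02638616] 78
tinA 174 [526.8 244.2] [159.5 159.8] 78.6
tinB 79 [371.3  -3.2] [101.8 116.9] 57.0
blade low 569 [ 489.4 -275. ] [ 84.8 162.6] 72.0
113
[[ 0.459 -0.256  0.046]
 [ 0.472 -0.265  0.05 ]
 [ 0.465 -0.257  0.057]
 [ 0.458 -0.269  0.061]
 [ 0.455 -0.253  0.063]
 [ 0.448 -0.258  0.069]
 [ 0.434 -0.247  0.074]
 [ 0.444 -0.256  0.078]
 [ 0.431 -0.262  0.081]
 [ 0.433 -0.248  0.087]
 [ 0.414 -0.244  0.089]
 [ 0.408 -0.253  0.094]
 [ 0.423 -0.246  0.097]
 [ 0.41  -0.252  0.099]
 [ 0.419 -0.251  0.106]]
[[ 0.517 -0.239  0.008]
 [ 0.521 -0.304  0.009]
 [ 0.52  -0.243  0.009]
 [ 0.5   -0.256  0.009]
 [ 0.507 -0.297  0.01 ]
 [ 0.486 -0.299  0.012]
 [ 0.5   -0.312  0.015]
 [ 0.486 -0.302  0.017]
 [ 0.54  -0.326  0.019]
 [ 0.502 -0.247  0.021]
 [ 0.495 -0.27   0.023]
 [ 0.509 -0.314  0.025]
 [ 0.505 -0.314  0.027]
 [ 0.532 -0.321  0.029]
 [ 0.525 -0.243  0.03 ]
 [ 0.494 -0.266  0.031]
 [ 0.498 -0.312  0.031]
 [ 0.511 -0.242  0.032]
 [ 0.484 -0.282  0.033]
 [ 0.545 -0.249  0.033]
 [ 0.497 -0.265  0.034]
 [ 0.487 -0.264  0.037]
 [ 0.49  -0.268  0.038]
 [ 0.493 -0.274  0.039]
 [ 0.463 -0.257  0.041]]
250 285 [ 0.286  0.241 -0.003]
180 250 [ 0.4    0.48  -0.001]
180 200 [ 0.571  0.49  -0.004]
220 270 [0.335 0.341 0.008]
```

View pics/crop1.png

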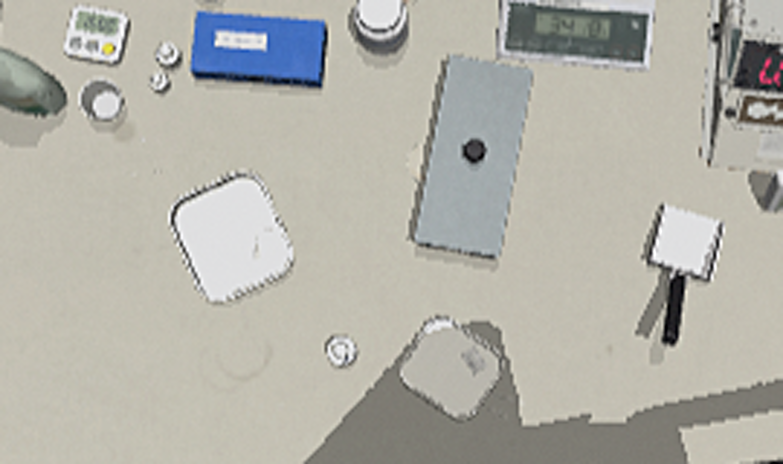

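The crop confirms it: the large tin is at crop (233,237), and the small look-alike sits in the shadow at (450,370). Next I'll refine the poses using ray/plane intersections at the known heights.

```bash
cat >> h.py <<'E'
def ray(c,uv,z):
    uv=np.atleast_2d(uv).astype(float);K=c["intrinsics"];R=c["R"]
    o=-R.T@c["t"];d=np.c_[uv,np.ones(len(uv))]@np.linalg.inv(K).T@R
    return o+d*((z-o[2])/d[:,2])[:,None]
def mrect(c,m,z):
    n,l,s,_=cv2.connectedComponentsWithStats(m.astype(np.uint8));m=l==1+np.argmax(s[1:,4])
    v,u=np.nonzero(m);p=ray(c,np.c_[u,v],z)[:,:2]
    r=cv2.minAreaRect(p.astype(np.float32)*1000);return r,p.mean(0)
E
python3 - <<'E'
from h import *
c=capture("top")
m=silhouettes("top","lid")[0]["region"];print("lid",mrect(c,m,.054))
for d in silhouettes("top","tin"):print("tin",d["conf"],d["xy"],mrect(c,d["region"],.02))
g=cv2.cvtColor(c["image"],cv2.COLOR_BGR2GRAY)
k=np.zeros_like(g,bool);k[170:192,322:345]=(g[170:192,322:345]<70);v,u=np.nonzero(k);print("knob",len(u),ray(c,[[u.mean(),v.mean()]],.044+.036))
k=np.zeros_like(g,bool);k[195:260,385:425]=(g[195:260,385:425]<60);v,u=np.nonzero(k);P=cloud(c)[v,u];
i=np.isfinite(P[:,0])&(P[:,2]>.03);P=P[i];print(len(P),P.mean(0));print(np.polyfit(P[:,0],P[:,1],1),np.polyfit(P[:,0],P[:,2],1))
d=silhouettes("top","scoop")[0]["region"];b=d&(g>90);print("blade",mrect(c,b,.012))
print("all",mrect(c,d,.012))
E
```

```text
lid (((623.550048828125, -34.12886047363281), (101.39984130859375, 224.2193603515625), 80.23506164550781), array([ 0.62215539, -0.03394838]))
tin 0.95 [325.3, 253.3] (((382.63079833984375, -8.924530029296875), (102.30537414550781, 91.07722473144531), 56.75630187988281), array([ 0.38222976, -0.00867693]))
tin 0.57 [250.0, 208.5] (((529.1741943359375, 247.5053253173828), (134.52499389648438, 117.44275665283203), 26.67681312561035), array([0.52846508, 0.24780772]))
tin 0.2 [298.3, 137.4] (((790.2363891601562, 76.8527603149414), (82.47611999511719, 62.300498962402344), 0.9886297583580017), array([0.7909569 , 0.07731785]))
knob 34 [[ 0.62345077 -0.0331069   0.08      ]]
113 [ 0.44726803 -0.25766159  0.0709486 ]
[-0.27881789 -0.13295526] [-0.826368    0.44055659]
blade (((520.1702880859375, -283.62982177734375), (76.53866577148438, 90.49547576904297), 73.93824005126953), array([ 0.52794728, -0.28394722]))
all (((490.0740051269531, -272.39703369140625), (77.79692077636719, 155.833984375), 72.13825988769531), array([ 0.51302416, -0.28108348]))
```

```bash
cat >> h.py <<'E'
def quat(yaw,lean,s=1):
    cy,sy=np.cos(yaw),np.sin(yaw);z=np.array([np.sin(lean)*cy,np.sin(lean)*sy,-np.cos(lean)]);y=s*np.array([-sy,cy,0.])
    return Ro.from_matrix(np.c_[np.cross(y,z),y,z]).as_quat()
rad=np.radians
def grasp(yaw,pitch,grip,L,s=1):  # TCP pose with grasp point at grip; L lean at level, pitch nose-up>0
    q=quat(yaw,L+pitch,s);return np.asarray(grip)+.019*Ro.from_quat(q).as_matrix()[:,2],q
GR=np.array([-.106,0,.078])
def scoop(yaw,pitch,ref,refpt,L,s=1,gr=GR): # place scoop-frame point refpt at world ref
    R=Ro.from_euler('zy',[yaw,-pitch]);return grasp(yaw,pitch,np.asarray(ref)+R.apply(np.asarray(gr)-refpt),L,s)
E
python3 - <<'E'
from h import *
print(current_orientation(),Ro.from_quat(current_orientation()).as_matrix().round(2).tolist(),current_position())
B=np.array([.6235,-.034]);by=rad(-9.8)
def bw(x,z):return [B[0]+x*np.cos(by),B[1]+x*np.sin(by),z]
for s in (1,-1):
  for n,p,q in [("lid",[*B,.06],quat(rad(-10),0,s)),("place",[.45,.41,.03],quat(rad(0),0,s)),("place2",[.45,.41,.03],quat(rad(60),0,s))]:
    j=inverse_kinematics(p,q);print(s,n,None if j is None else np.round(j,2))
  for L in (0,15,30,40):
    for n,a in [("pick",(rad(-16),0,[.52,-.282,0],[0,0,0])),("in",(by,0,bw(-60,.0)if 0 else bw(-.06,.006),[0,0,0])),("push",(by,0,bw(.074,.006),[.037,0,0])),("curl",(by,rad(25),bw(-.0,.01),[-.037,0,0])),("lift",(by,rad(25),bw(-.0,.15),[-.037,0,0]))]+[(f"dump{y},{p}",(rad(y),rad(-p),[.50,.235,.045],[.037,0,0])) for y in (0,25) for p in (45,60)]:
      p,q=scoop(*a,rad(L),s);j=inverse_kinematics(p,q);print(s,L,n,p.round(3),None if j is None else np.round(j,2))
E
```

```text
[ 9.82307688e-01  1.87274143e-01 -4.30996260e-06 -4.32824466e-05] [[0.93, 0.37, -0.0], [0.37, -0.93, 0.0], [0.0, -0.0, -1.0]] [ 0.22073618 -0.55789781  0.22261458]
1 lid [-0.17  0.57  1.61 -0.    0.96 -1.56]
1 place [ 0.63  0.59  1.67 -0.    0.88 -0.95]
1 place2 [ 0.63  0.59  1.67 -0.    0.88 -1.99]
1 0 pick [ 0.418 -0.253  0.059] [-0.69  0.42  1.92 -0.    0.8  -1.98]
1 0 in [ 0.46  -0.006  0.065] [-0.16  0.38  1.98 -0.    0.78 -1.56]
1 0 push [ 0.556 -0.022  0.065] [-0.16  0.49  1.77 -0.    0.89 -1.56]
1 0 curl [ 0.537 -0.024  0.035] None
1 0 lift [ 0.537 -0.024  0.175] [-0.17  0.15  2.06  0.    0.49 -1.57]
1 0 dump0,45 [0.441 0.235 0.188] [ 0.23  0.7   1.29  0.17  1.92 -1.35]
1 0 dump0,60 [0.48  0.235 0.198] [ 0.2   0.89  1.05  0.22  2.23 -1.33]
1 0 dump25,45 [0.451 0.169 0.178] [ 0.29  0.71  1.28 -0.11  1.92 -1.71]
1 0 dump25,60 [0.488 0.168 0.187] [ 0.29  0.91  1.04 -0.16  2.23 -1.74]
1 15 pick [ 0.423 -0.254  0.06 ] [-0.78  0.36  2.12  0.29  0.45 -2.32]
1 15 in [ 0.465 -0.007  0.066] [-0.16  0.31  2.18 -0.01  0.39 -1.55]
1 15 push [ 0.56  -0.023  0.066] [-0.16  0.41  1.98 -0.   
[... 3028 characters left out ...]
0.235 0.191] [0.24 0.6  1.32 0.12 1.74 1.8 ]
-1 30 dump25,45 [0.459 0.172 0.173] [ 0.26  0.4   1.61 -0.05  1.39  1.4 ]
-1 30 dump25,60 [0.494 0.171 0.18 ] [ 0.26  0.6   1.34 -0.09  1.72  1.41]
-1 40 pick [ 0.43  -0.256  0.063] None
-1 40 in [ 0.472 -0.008  0.069] None
-1 40 push [ 0.568 -0.024  0.069] [-0.16  0.48  2.33  3.16  0.36 -1.58]
-1 40 curl [ 0.546 -0.025  0.044] None
-1 40 lift [ 0.546 -0.025  0.184] None
-1 40 dump0,45 [0.452 0.235 0.182] [0.32 0.32 1.69 0.03 1.22 1.88]
-1 40 dump0,60 [0.49  0.235 0.19 ] [0.26 0.5  1.43 0.09 1.56 1.81]
-1 40 dump25,45 [0.462 0.174 0.173] [ 0.23  0.31  1.73 -0.02  1.19  1.38]
-1 40 dump25,60 [0.497 0.172 0.178] [ 0.25  0.5   1.46 -0.06  1.53  1.4 ]
```

Run:
```python
from h import *
K=[.6235,-.0335];q=quat(rad(-10),0)
move_gripper(.06)
move_ptp([*K,.20],q);servo_line([*K,.10],rate=.25)
c=capture("wrist");cv2.imwrite("pics/w1.png",c["image"])
servo_line([*K,.060],rate=.1,contact_N=8)
move_gripper(0.0);print("gap",current_finger_gap(),current_grip_force(),current_position())
servo_line([*K,.10],rate=.1);servo_line([*K,.21],rate=.25)
print("gap",current_finger_gap(),current_force())
q2=quat(0,0);P=[.45,.41]
move_ptp([*P,.21],q2);servo_line([*P,.05],rate=.2)
print("contact",servo_line([*P,.012],rate=.05,contact_N=4),current_position(),current_force())
move_gripper(.06);servo_line([*P,.15],rate=.25)
print(current_clock())
move_ptp([.42,-.1,.40],quat(rad(-16),rad(-15)))
c=capture("top");cv2.imwrite("pics/top2.png",c["image"][110:310,160:440].repeat(2,0).repeat(2,1))
for d in silhouettes("top","lid")[:2]:print(d["conf"],mrect(c,d["region"],.010))
c=capture("wrist");cv2.imwrite("pics/w2.png",c["image"])
print(current_clock())
```

```text
gap 0.024213030548283776 30.000364780426025 [ 0.62362754 -0.03374114  0.06023774]
gap 0.024277119696725583 [ 0.19376567 -1.13282108 -3.13181926]
contact True [0.44903556 0.40933655 0.01535794] [ 0.1430269   0.24420161 -2.05950612]
12.1583
0.79 (((448.49591064453125, 411.2501525878906), (99.79299926757812, 222.64768981933594), 89.46170043945312), array([0.44728004, 0.4112793 ]))
14.3583
```

View pics/top2.png

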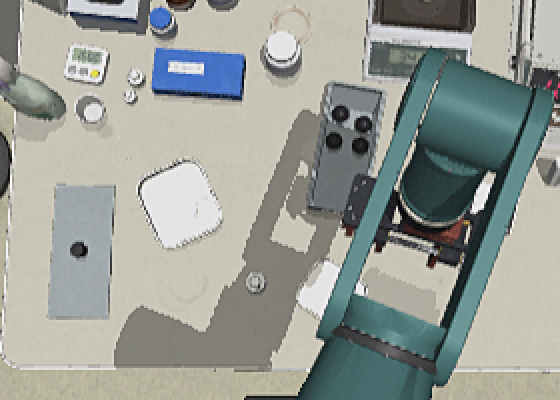

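View pics/w2.png

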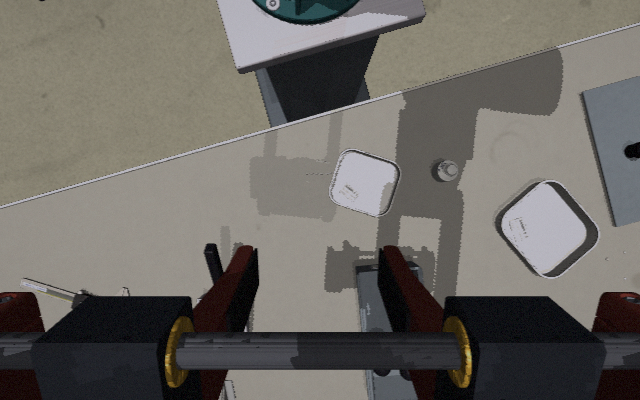

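The lid lies flat at top2 (80,250). The bin is open, with the four balls at about (340,113), (367,125), (333,140) and (360,146), arranged 2x2. Next is the scoop.

```bash
cat >> h.py <<'E'
L=rad(-15);B=np.array([.6235,-.034]);by=rad(-9.8)
def bw(x,z,y=0):return np.array([B[0]+x*np.cos(by)-y*np.sin(by),B[1]+x*np.sin(by)+y*np.cos(by),z])
E
python3 - <<'E'
from h import *
g=np.array([.425,-.2515,.078]);p,q=grasp(rad(-15.8),0,g,L)
t=Ro.from_quat(q).as_matrix()[:,2]
for n,a in [("in",(by,0,bw(-.055,.006),[0,0,0])),("push",(by,0,bw(.074,.006),[.037,0,0])),("curl",(by,rad(20),bw(.025,.012),[-.037,0,0])),("lift",(by,rad(20),bw(.02,.15),[-.037,0,0]))]+[(f"dump{y},{pp}",(rad(y),rad(-pp),[.50,.235,.045],[.037,0,0])) for y in (0,25) for pp in (45,60)]:
    P,Q=scoop(*a,L);j=inverse_kinematics(P,Q);print(n,None if j is None else np.round(j,2))
move_gripper(.05)
move_ptp(p-.1*t,q);print("c",servo_line(p,rate=.15,contact_N=8),current_position()-p)
move_gripper(0.);print("gap",current_finger_gap(),current_grip_force())
f0=current_force();servo_line(p+[0,0,.02],rate=.08);print(current_force()-f0,current_finger_gap())
servo_line(p+[0,0,.17],rate=.25)
P,Q=scoop(by,0,bw(-.055,.16),[0,0,0],L);move_ptp(P,Q)
sleep(.1);c=capture("scene");cv2.imwrite("pics/s3.png",c["image"][100:300,200:500].repeat(2,0).repeat(2,1));np.save("s3.npy",cloud(c))
m=silhouettes("scene","scoop");np.save("m3.npy",m[0]["region"])
W=cloud(c);w=W[m[0]["region"]];w=w[np.isfinite(w[:,0])]
# into nominal scoop frame
s=Ro.from_euler('z',by).inv().apply(w-bw(-.055,.16));print(m[0]["conf"],len(s),np.percentile(s,[2,10,50,90,98],axis=0).round(3))
print(current_clock(),current_force(),current_torque())
E
```

```text
in [-0.16  0.51  1.77  0.    1.13 -1.57]
push [-0.17  0.61  1.56  0.    1.24 -1.57]
curl [-0.17  0.49  1.85  0.    0.71 -1.57]
lift [-0.17  0.29  1.73  0.    1.03 -1.57]
dump0,45 [ 0.21  0.85  1.17  0.22  2.15 -1.34]
dump0,60 [ 0.19  1.03  0.96  0.29  2.44 -1.3 ]
dump25,45 [ 0.3   0.86  1.16 -0.14  2.16 -1.71]
dump25,60 [ 0.3   1.05  0.95 -0.21  2.44 -1.77]
c False [ 0.00094725 -0.00038793  0.00084926]
gap 0.015118530058668611 29.656144380569458
[ 1.2338547   0.62739642 -3.68678484] 0.014740342278574332
0.65 476 [[-0.121 -0.038 -0.   ]
 [-0.075 -0.036  0.001]
 [-0.028  0.006  0.016]
 [ 0.033  0.035  0.059]
 [ 0.041  0.036  0.097]]
19.6667 [ 0.23897626  0.566806   -2.56583129] [ 0.03436621 -0.16654414  0.01544042]
```

View pics/s3.png

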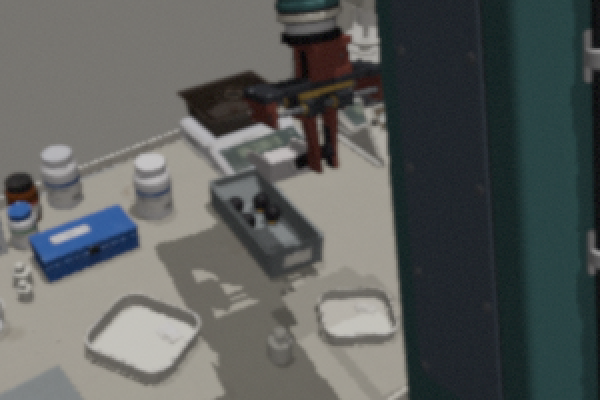

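The view shows the scoop held level above the bin (about (275,160) in the crop) with the balls still inside. The point cloud in the scoop frame matches the nominal dimensions. Next I'll scoop.

Run:
```python
from h import *
N=[.037,0,0];pt=rad(-2)
P,Q=scoop(by,pt,bw(-.021,.075),N,L);servo_line(P,Q,rate=.2)
P,_=scoop(by,pt,bw(-.021,.001),N,L)
print("floor",servo_line(P,Q,rate=.05,contact_N=4))
z=current_position()[2]-P[2]+.001;print("nose z",z,current_force())
z=max(.004,min(z,.010))+.0005
for x,cn in ((.045,30),(.075,30)):
    P,_=scoop(by,pt,bw(x,z),N,L);print("push",servo_line(P,Q,rate=.06,contact_N=cn),(current_position()-P).round(4),current_force().round(1))
np.save("push.npy",current_position())
sleep(.2);c=capture("scene");cv2.imwrite("pics/s4.png",cv2.resize(c["image"][150:260,280:400],None,fx=5,fy=5))
print(current_clock(),current_finger_gap())
```

```text
floor True
nose z 0.02492220837688018 [ 0.42930936 -0.4702326   0.3510642 ]
push False [-0.0002  0.      0.0001] [-0.4  0.  -2.6]
push False [ 0.0001 -0.     -0.0002] [ 0.4  0.1 -2.5]
23.375 0.014930861599658457
```

View pics/s4.png

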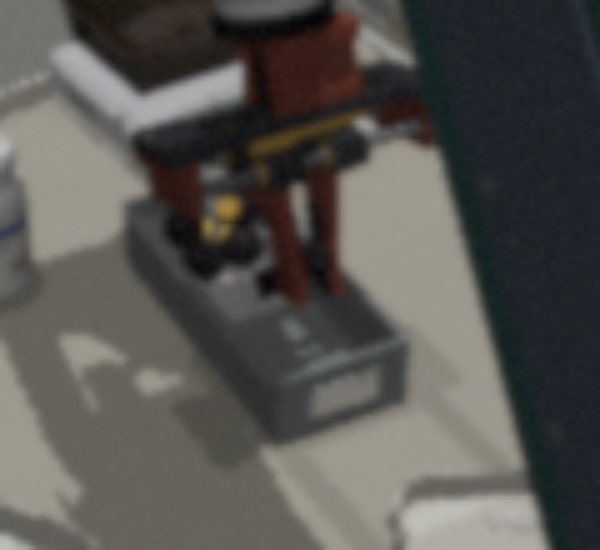

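The arm triggered early at nose height 25 mm and pushed at about 10 mm. The balls at (185–230, 210–240) appear to be at the slope and blade. I'll check their positions in the bin frame.

Run:
```python
from h import *
for n in ("scene","top"):
    c=capture(n);W=cloud(c);dets=spot_in(n,"ball_1")
    for d in dets:
        u,v=np.round(d["xy"]).astype(int);w=W[v-2:v+3,u-2:u+3].reshape(-1,3);w=np.nanmedian(w,0)
        b=Ro.from_euler('z',by).inv().apply(w-bw(0,0));print(n,round(d["conf"],2),u,v,b.round(3))
    if n=="scene":
        b=Ro.from_euler('z',by).inv().apply((W-bw(0,0)).reshape(-1,3)).reshape(W.shape)
        g=c["image"].max(2);k=(b[...,2]>.012)&(b[...,2]<.07)&(abs(b[...,1])<.040)&(b[...,0]>-.02)&(b[...,0]<.1)
        q=b[k&(g<45)];print(len(q));H,_,_=np.histogram2d(q[:,0],q[:,1],bins=[np.arange(-.02,.11,.01),np.arange(-.04,.041,.01)]);print(H.astype(int))
        hz=[[round(float(np.nanmax(b[...,2][k&(b[...,0]>=x)&(b[...,0]<x+.01)&(b[...,1]>=y)&(b[...,1]<y+.01)],initial=0)),3) for y in np.arange(-.04,.04,.01)] for x in np.arange(-.02,.1,.01)];print(np.array(hz))
print(current_clock())
```

```text
scene 0.55 319 201 [0.051 0.018 0.034]
scene 0.51 316 196 [0.075 0.017 0.04 ]
145
[[ 0  0  0  0  0  0  0  0]
 [ 0  0  0  0  0  0  0  0]
 [ 0  0  0  0  0  0  0  0]
 [ 0  0  0  0  0  0  0  0]
 [ 0  0  0  0  0  0  0  0]
 [ 0  0  0  0  0  0  0  0]
 [ 0  6 14  2  9 16  6  0]
 [ 0  4  4 10  1  8  5  0]
 [ 0  1  1  0  0  3  1  0]
 [10  3  0  0  5 16  5  0]
 [ 2  0  0  0  0  6  7  0]
 [ 0  0  0  0  0  0  0  0]]
[[0.    0.    0.    0.    0.067 0.051 0.    0.   ]
 [0.    0.    0.    0.    0.052 0.048 0.    0.   ]
 [0.    0.013 0.02  0.019 0.044 0.049 0.046 0.048]
 [0.    0.    0.    0.    0.    0.    0.    0.   ]
 [0.    0.    0.    0.    0.    0.    0.    0.   ]
 [0.    0.    0.    0.    0.    0.    0.    0.   ]
 [0.021 0.033 0.035 0.029 0.041 0.038 0.034 0.   ]
 [0.034 0.039 0.041 0.038 0.04  0.042 0.035 0.   ]
 [0.03  0.039 0.039 0.038 0.    0.039 0.032 0.   ]
 [0.049 0.048 0.044 0.035 0.044 0.047 0.041 0.   ]
 [0.048 0.049 0.049 0.037 0.    0.048 0.045 0.   ]
 [0.    0.015 0.028 0.    0.    0.043 0.03  0.05 ]]
23.575
```

Back row: x≈0.053, tops at 41 mm, so it is on the blade. Front row: x≈0.08, propped on the slope above the nose. Next I'll curl along the slope and lift.

Run:
```python
from h import *
N=[.037,0,0]
for x,z,p in ((.083,.0155,6),(.091,.025,14),(.096,.036,20),(.096,.06,24)):
    P,Q=scoop(by,rad(p),bw(x,z),N,L);print(servo_line(P,Q,rate=.06,contact_N=30),current_force().round(1))
P,Q=scoop(by,rad(24),bw(.09,.17),N,L);servo_line(P,Q,rate=.15);sleep(.3)
c=capture("scene");cv2.imwrite("pics/s5.png",cv2.resize(c["image"][110:270,260:420],None,fx=3.7,fy=3.7))
W=cloud(c)
for d in spot_in("scene","ball_1"):
    u,v=np.round(d["xy"]).astype(int);w=np.nanmedian(W[v-2:v+3,u-2:u+3].reshape(-1,3),0)
    print(round(d["conf"],2),u,v,Ro.from_euler('z',by).inv().apply(w-bw(0,0)).round(3))
print(current_clock(),current_force(),current_torque())
```

```text
False [-6.   2.2  0.8]
False [-7.5  2.3  2.5]
False [ 1.2  0.7 -2.4]
False [-0.1  1.  -3.3]
26.275 [ 0.51002927  0.3453132  -2.06307549] [0.16677323 0.27153728 0.02520069]
```

View pics/s5.png

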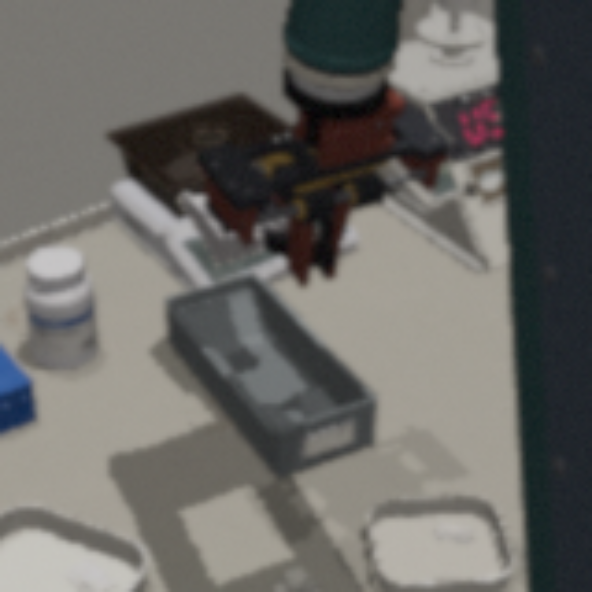

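The bin looks empty in the picture (around (270,370)), so all four balls are probably on the raised scoop at (215,235). I'll check the scoop's actual pitch in the hand, then carry it.

Run:
```python
from h import *
N=np.array([.037,0,0])
c=capture("scene");W=cloud(c);D=silhouettes("scene","scoop")
R=Ro.from_euler('zy',[by,-rad(24)])
for d in D[:1]:
    w=W[d["region"]];w=w[np.isfinite(w[:,0])];s=R.inv().apply(w-bw(.09,.17))+N
    s=s[(abs(s[:,1])<.05)&(abs(s[:,0])<.15)];print(d["conf"],len(s),np.percentile(s,[2,10,50,90,98],axis=0).round(3))
    for lo in np.arange(-.05,.05,.01):
        k=(s[:,0]>=lo)&(s[:,0]<lo+.01)
        if k.sum()>3:print(lo.round(2),k.sum(),np.percentile(s[k,2],[5,50,95]).round(3))
u,v,=0,0
ty=rad(26);T=np.array([.529,.2475])
def tw(x,z,y=0):return np.array([T[0]+x*np.cos(ty)-y*np.sin(ty),T[1]+x*np.sin(ty)+y*np.cos(ty),z])
for p,x,z in ((24,-.02,.16),(10,-.02,.06),(-20,-.02,.04),(-50,-.02,.04),(-60,-.02,.05)):
    P,Q=scoop(ty,rad(p),tw(x,z),N,L);j=inverse_kinematics(P,Q);print(p,None if j is None else np.round(j,2))
P,Q=scoop(ty,rad(20),tw(-.02,.17),N,L);servo_line(P,Q,rate=.14)
sleep(.2);c=capture("top");cv2.imwrite("pics/t6.png",cv2.resize(c["image"][130:270,210:370],None,fx=3.7,fy=3.7))
print(current_clock())
```

```text
0.78 303 [[-0.122 -0.041 -0.15 ]
 [-0.114 -0.016 -0.011]
 [-0.038  0.013  0.013]
 [ 0.027  0.034  0.089]
 [ 0.099  0.035  0.1  ]]
-0.05 19 [-0.005  0.012  0.034]
-0.04 72 [-0.006  0.013  0.028]
-0.03 20 [-0.005  0.011  0.023]
-0.02 17 [-0.007  0.012  0.022]
-0.01 17 [-0.006  0.007  0.02 ]
0.0 18 [-0.011  0.004  0.012]
0.01 11 [-0.011 -0.001  0.011]
0.02 14 [-0.012 -0.007  0.004]
24 [ 0.25  0.08  2.1   0.04  0.81 -1.8 ]
10 [ 0.29  0.31  1.99 -0.02  0.93 -1.73]
-20 [ 0.31  0.59  1.52 -0.08  1.64 -1.69]
-50 [ 0.31  0.95  1.05 -0.17  2.26 -1.75]
-60 [ 0.3   1.06  0.91 -0.24  2.47 -1.8 ]
28.7583
```

View pics/t6.png

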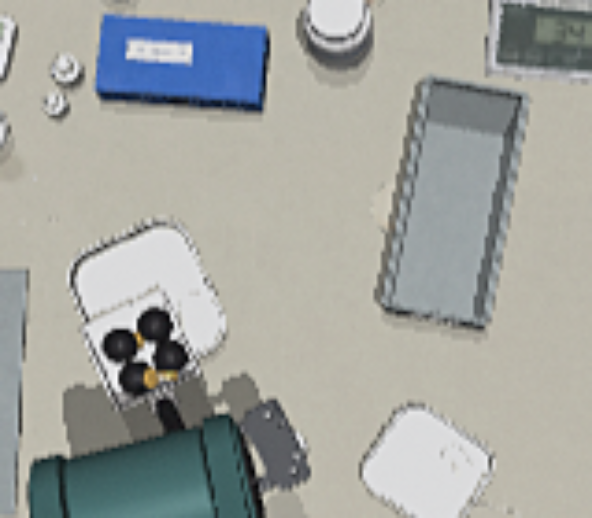

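All four balls are on the scoop (crop (120–170, 320–380)) over the tin, and the bin is empty. The scoop has slipped about 7° nose-down in the grip, which I'll allow for. Tipping now.

Run:
```python
from h import *
N=np.array([.037,0,0]);ty=rad(26);T=np.array([.529,.2475])
def tw(x,z):return np.array([T[0]+x*np.cos(ty),T[1]+x*np.sin(ty),z])
for p,z,r in ((18,.065,.12),(5,.055,.06),(-15,.052,.06),(-40,.052,.07)):
    P,Q=scoop(ty,rad(p),tw(-.025,z),N,L);print(p,servo_line(P,Q,rate=r,contact_N=15),current_force().round(1),current_clock())
sleep(.5)
P,Q=scoop(ty,rad(-50),tw(-.025,.065),N,L);servo_line(P,Q,rate=.07);sleep(.3)
P,Q=scoop(ty,rad(-50),tw(-.035,.17),N,L);servo_line(P,Q,rate=.15)
P,Q=scoop(rad(0),rad(5),[.52,.02,.18],N,L);move_ptp(P,Q);sleep(.2)
c=capture("top");cv2.imwrite("pics/t7.png",cv2.resize(c["image"][130:270,210:410],None,fx=3.7,fy=3.7))
W=cloud(c)
for d in spot_in("top","ball_1"):
    w=ray(c,[d["xy"]],.017)[0];print(round(d["conf"],2),np.round(d["xy"]),w.round(3),Ro.from_euler('z',ty).inv().apply(w-[*T,0]).round(3))
for d in silhouettes("top","tin")[:2]:print(d["xy"],mrect(c,d["region"],.02)[0])
print(current_clock(),current_finger_gap())
```

```text
18 False [ 0.7  0.6 -1.9] 29.7417
5 False [ 0.2 -0.5 -2.4] 30.2833
-15 False [-1.1 -0.1 -2.2] 31.2417
-40 False [-0.4 -0.1 -2.2] 32.3
0.55 [256. 214.] [0.522 0.225 0.017] [-0.016 -0.018  0.017]
0.47 [244. 227.] [0.477 0.265 0.017] [-0.039  0.038  0.017]
0.47 [202. 235.] [0.45  0.405 0.017] [-0.002  0.176  0.017]
0.42 [243. 198.] [0.576 0.269 0.017] [ 0.051 -0.001  0.017]
[251.0, 209.5] ((530.5276489257812, 248.60836791992188), (138.25680541992188, 121.26141357421875), 25.66182518005371)
35.925 0.01490264898139441
```

View pics/t7.png

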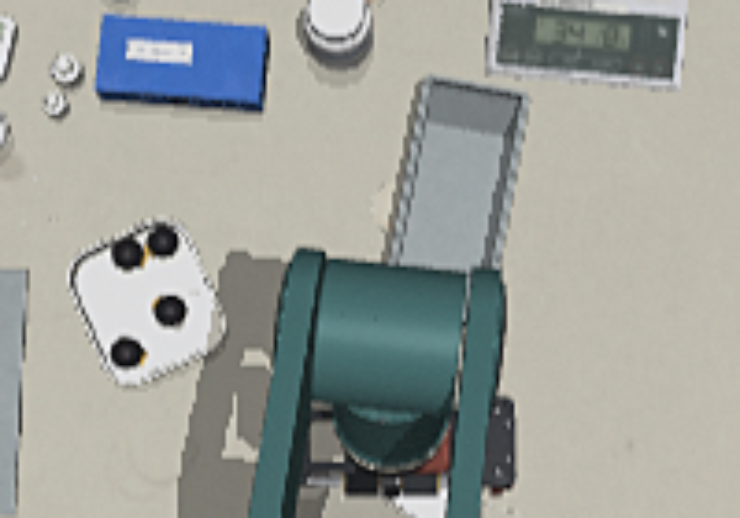

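All four balls are in the tin: crop (128,253), (163,240), (170,311), (127,352). The tin hasn't moved. Next I'll put the scoop back at its original spot.

Run:
```python
from h import *
O=np.array([.527,-.280,0]);y=rad(-15.8);Z=[0,0,0]
P,Q=scoop(y,rad(7),O+[0,0,.15],Z,L);move_ptp(P,Q)
P,_=scoop(y,rad(7),O+[0,0,.03],Z,L);servo_line(P,Q,rate=.15)
P,_=scoop(y,rad(7),O+[0,0,-.008],Z,L);print(servo_line(P,Q,rate=.04,contact_N=6),(current_position()-P)[2]-.008,current_force())
move_gripper(.05)
t=Ro.from_quat(Q).as_matrix()[:,2];servo_line(current_position()-.12*t,rate=.2)
move_ptp([.35,.0,.35],quat(0,0))
sleep(.3);c=capture("top");cv2.imwrite("pics/t8.png",cv2.resize(c["image"][120:280,180:480],None,fx=2.6,fy=2.6))
W=cloud(c);d=silhouettes("top","scoop")[0];print(d["conf"],d["xy"])
w=W[d["region"]];w=w[np.isfinite(w[:,0])];s=Ro.from_euler('z',y).inv().apply(w-O);k=(abs(s[:,0])<.03)&(abs(s[:,1])<.028)
A=np.c_[s[k,:2],np.ones(k.sum())];print("floor plane",np.linalg.lstsq(A,s[k,2],rcond=None)[0],k.sum(),np.median(s[k,2]))
print(np.percentile(s,[2,98],axis=0).round(3),current_clock())
```

```text
True 0.008765290556259159 [-0.61455317  0.52777943 -1.01508237]
0.79 [403.8, 218.7]
floor plane [ 0.01134481 -0.01521364  0.00132651] 281 0.0013871870404200775
[[-0.125 -0.036 -0.006]
 [ 0.03   0.037  0.098]] 41.625
```

View pics/t8.png

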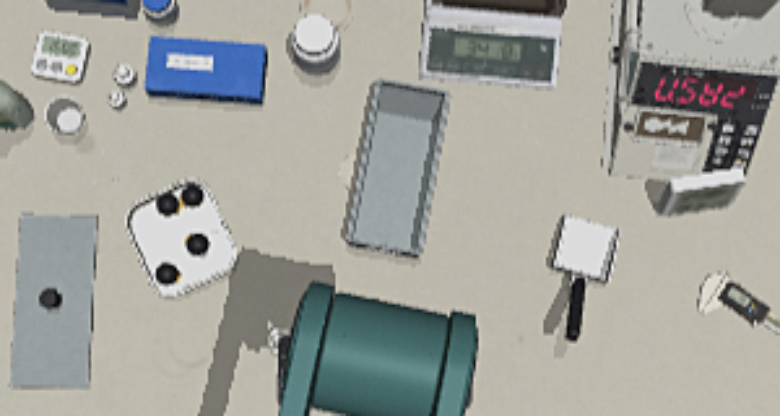

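The scoop lies flat at (585,250), with its floor plane about 1° from level. The four balls are at rest in the tin (185,235) and the lid is flat at (52,300). Handing in.

```bash
python3 -c "
from bench import *
print(close_job())"
```

```text
the job is handed in; nothing more can be done
None
```

I handed the job in at about 42 s: the lid lies flat on the table with its knob up, all four ball knobs are in the sample tin, and the scoop lies flat where it started; I saw no judging result.

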